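# Hang the headphones over the bench rail

### The arm

A 6-joint arm with a two-finger parallel gripper is mounted at the origin on the work surface. World frame = base frame: x ahead of the robot, y to its left, z up, the work surface at z = 0. Lengths are in m, angles in rad, forces in N, time in s.
With the tool pointing down it reaches from about 0.35 to 0.775 m from the base axis. Payload 5.5 kg.
Tool frame: the origin (TCP) lies at the very end of the fingers, on their centre line; the grasp point (between the pads) lies 19 mm behind it; z points along the fingers, x is the direction in which the jaws open and shut, and the axes are right-handed (so a half turn about z gives the same grasp; the last joint's range is limited). The gripper opens to 85 mm and grips with 20 to 120 N. Pads are 22 mm wide; open, the fingers measure 114 mm over their backs; the gripper's body (76 mm by 85 mm) begins 54 mm behind the grasp point. The pads swing forward as they close: fully open they stand 13 mm farther back than shut.
Start: joints at [1.001, 0.313, 0.046, 1.304, 0, 1.431], TCP at [0.24, 0.523, 0.231] pointing down, gripper open.
Joint ranges: [-2.76, 2.76], [-0.86, 1.69], [-1.03, 1.26], [-2.2, 2.34], [-1.47, 1.5], [-3.14, 3.14]. Speed limits (rad/s): [2.57, 2.57, 3.14, 3.14, 3.14, 3.14].

### API

Orientations are given as a unit quaternion [w, x, y, z].
In Python, from workcell import env gives the robot as it stands.
- The arm moves only by the shell command python3 -m inch 'ROWS' [FORCE]. ROWS is JSON, a list of rows, each a list of 7 numbers: the turn, a rotation vector about the tool's x, y, z each as a share of 8 degrees, from -1 to 1, then the shift along the tool's x, y, z each as a share of 0.05 m, from -1 to 1, then the closure, from 0 (fully open) to 1 (shut). A call has 1 to 12 rows; each row shifts and turns the commanded pose from where the row before left it, along the tool's axes as they then stand; what a row does not reach is not made up. A row lasts 1/10 s, in which the tool goes at most 50 mm and 8.59 degrees, less where a joint would pass 70% of its speed; a pose out of reach is approached as far as the arm can. A call with a number of a shift or a turn outside -1 to 1 is refused whole. A call with a gripper value outside its range is refused whole. The fingers move at their own pace and stop on an object; FORCE is the grip in N (left out, the last holds). Time passes only in rows, so rows that do not move let the fingers close. It gives the time, the measured TCP pose, the force and the opening at its end, in the units of the state.
- env.get_state(): the state, without advancing time (a new reading comes with each control period).
- env.read_camera(name): name is "side" or "top"; returns the picture (480x640x3 uint8, red, green, blue); there is no depth.
- env.calibration(name): a dict with "fx", "fy", "cx", "cy" (pixels), "k1" (the pictures are not rectified: a ray, as slopes to the right and down, at radius r is drawn at 1 + k1 r^2 times it, then the intrinsics apply), "rvec" (rotation vector, rad) and "tvec" (3), from world to camera coordinates, as OpenCV has them. Camera axes: x right, y down, z forward; pixel columns grow to the right and rows downward; lengths in m; the calibration is good to about 2 mm. A picture is of the moment at which its call begins. calibration takes no time and is no camera call.
- env.hand_in(): hands the job in, once; it reports no verdict.
The state is a dict: "clock": time; "joint_pos": joint angles; "qvel": joint speeds; "tau": joint torques, N m; "tcp_pos": TCP position; "orientation": TCP orientation; "wrist_force": force on the tool from outside, world axes, zero at the start; "ft_torque": the same for the moment, N m; "finger_gap": finger opening in m.
Only numpy, scipy, OpenCV 4.12 (cv2) and the standard library are available. Lean on these libraries where they do the work, as an engineer would, in place of code of your own. Each camera call takes 0.05 s, during which the arm holds its last target.

### The job

Clear the repair bench: pick up the plain headphones (two ear cups, no microphone arm) and hang them by their headband over the empty steel bar of the hanging rail, around the middle of the bar, band square across it with one cup on either side, then let go so that they hang still. Leave the headset with the microphone arm standing where it is.

Things in the scene. Friction and masses are not known exactly. Their poses are not given: they have to be found in the camera images.
- headphones: The headphones to hang: rigid black arch, grey crown cushion, two equal ear cups, no microphone arm; 0.13 to 0.25 kg. They stand upright on the cups' flat undersides. Origin: on the bench midway between the cups; z up, x from cup to cup (146 mm overall, 82 mm clear inside; cups 56 mm along y, 64 mm high), y across the band; top of crown at 151 mm. Same either way round.
- headphones_crown (a point): Middle of the flat underside of the headphones' crown cushion, 125 mm above their origin, which comes to rest on the bar; axes as the headphones'. The cushion is a block 44 mm (x) by 36 mm (y) by 26 mm high: grip it from above across its 36 mm width, fingertips at most 20 mm below its top so that they clear the bar.
- mic_headset: A look-alike to leave alone: same size, arch and crown cushion, but one ear cup (+x side), a small flat temple pad on the other side, and a thin microphone arm with a foam ball rising beside the cup to 110 mm. Stands upright. Origin: on the bench midway between cup and pad; axes as the headphones'.
- rail: Hanging rail, fixed: a bare level steel bar 16 mm thick between two grey posts. Origin: on the bench under the bar's middle; z up, y along the bar. Posts' inner faces 119 mm from the middle, posts 22 x 16 mm, 154 mm high; feet 100 mm (x) by 30 mm (y), 12 mm high. The shorter bar full of wire reels is not this one.
- bar_mid (a point): Top of the rail's bar at its middle, 150 mm above the bench. Axes as the rail's: y along the bar.

How it is judged:
By the outcome, as a careful person would: the job done as asked, in the order asked, and still so for the second after the job is handed in, with the robot touching nothing.
It also fails if it takes over 42 s, if anything falls off the work surface, if the arm or the gripper's body presses on something with over 40 N, if the wrist force passes 120 N, or if a joint passes its speed limit or range.

## Working session

There is one attempt and no reset: what is moved stays moved. The work goes in short steps, Python scripts to look and compute and a shell command to move; the robot and the scene stay as the last step left them, time stands still between calls to the robot, and variables do not carry over. Pictures are saved under pics/ and viewed, and the job is handed in when it is done.

```bash
mkdir -p pics; ls
python3 - <<'E'
from workcell import env
import cv2
for n in("top","side"):
    cv2.imwrite(f"pics/{n}0.png",env.read_camera(n)[:,:,::-1]); print(n,env.calibration(n))
print(env.get_state())
E
```

```text
pics
top {'fx': 537.5560683534896, 'fy': 537.5560683534896, 'cx': 325.3858007540833, 'cy': 252.6145657327232, 'k1': -0.12339524163461309, 'rvec': array([ 2.19221279, -2.13221663,  0.16065429]), 'tvec': array([0.04588621, 0.51874844, 1.10127147])}
side {'fx': 497.07659189576816, 'fy': 497.07659189576816, 'cx': 323.2106153482059, 'cy': 233.83595421840243, 'k1': -0.1351543834601351, 'rvec': array([ 2.30053011, -0.39130634,  0.1533297 ]), 'tvec': array([-0.47023897,  0.24927098,  0.89421704])}
{'clock': 0.1, 'joint_pos': array([1.00140605e+00, 3.13972859e-01, 4.50756718e-02, 1.30361429e+00,
       3.64866454e-05, 1.43121944e+00]), 'qvel': array([ 0.00142015, -0.00243481,  0.00053069,  0.00043869, -0.0009129 ,
        0.00024157]), 'tau': array([ 2.35859923e-03, -4.81724703e+01,  2.99244386e+01,  1.27340911e-02,
       -1.74376532e-04,  2.63107211e-05]), 'tcp_pos': array([0.2393349 , 0.52230796, 0.23046408]), 'orientation': array([ 3.41635151e-04,  8.41635361e-01,  5.40045539e-01, -7.86799262e-04]), 'wrist_force': array([-0.52139612,  1.02754068, -0.45594376]), 'ft_torque': array([-0.03850058,  0.02538879,  0.00173461]), 'finger_gap': 0.08522432225394323}
```

View pics/top0.png

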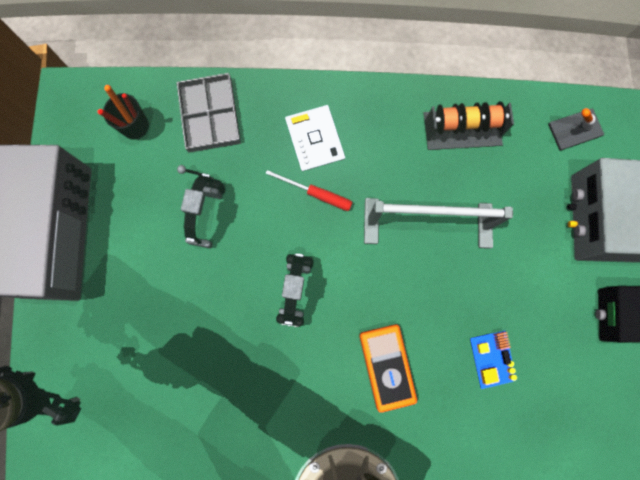

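View pics/side0.png

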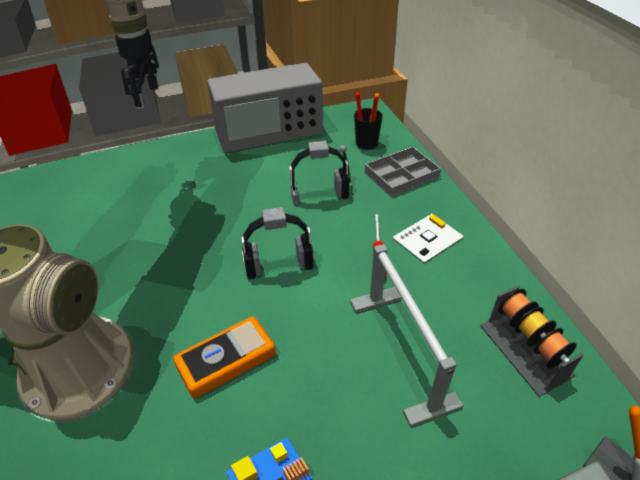

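The top view shows the plain headphones near (294,290) and the mic headset near (200,207). The bar runs from (378,210) to (508,212). I'll zoom in for precise pixels.

```bash
cat > h.py <<'E'
import numpy as np,cv2
from workcell import env
def cal(n):
    c=env.calibration(n);K=np.array([[c['fx'],0,c['cx']],[0,c['fy'],c['cy']],[0,0,1.]])
    return K,np.array([c['k1'],0,0,0,0.]),c['rvec'],c['tvec']
def atz(n,uv,z):
    K,D,r,t=cal(n);R=cv2.Rodrigues(r)[0]
    p=cv2.undistortPoints(np.array(uv,float).reshape(-1,1,2),K,D).reshape(-1,2)
    d=np.c_[p,np.ones(len(p))]@R; o=-R.T@t
    return o+d*((z-o[2])/d[:,2])[:,None]
def proj(n,P):
    K,D,r,t=cal(n);return cv2.projectPoints(np.array(P,float).reshape(-1,1,3),r,t,K,D)[0].reshape(-1,2)
def crop(img,u,v,w,h,s,fn):
    cv2.imwrite(fn,cv2.resize(img[v:v+h,u:u+w],None,fx=s,fy=s,interpolation=cv2.INTER_CUBIC))
E
python3 - <<'E'
from h import *
t=cv2.imread('pics/top0.png');s=cv2.imread('pics/side0.png')
a=cv2.resize(t[245:335,255:345],None,fx=6,fy=6,interpolation=2); cv2.imwrite('pics/a.png',a)
crop(t,355,185,170,70,4.7,'pics/b.png'); crop(s,230,195,100,90,6,'pics/c.png'); crop(s,345,225,130,200,3,'pics/d.png')
E
```

```text
(no output)
```

View pics/a.png

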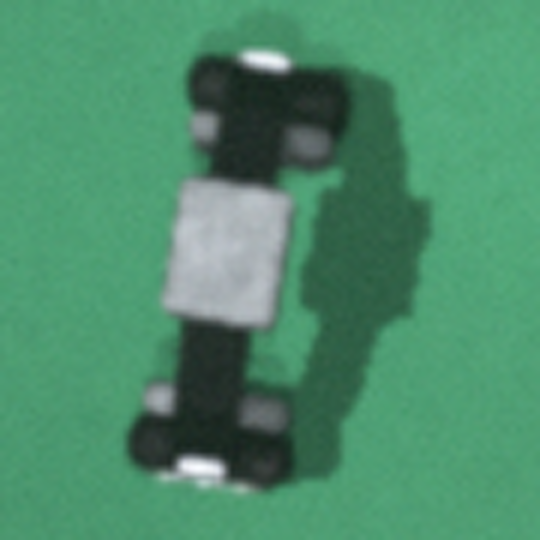

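View pics/b.png

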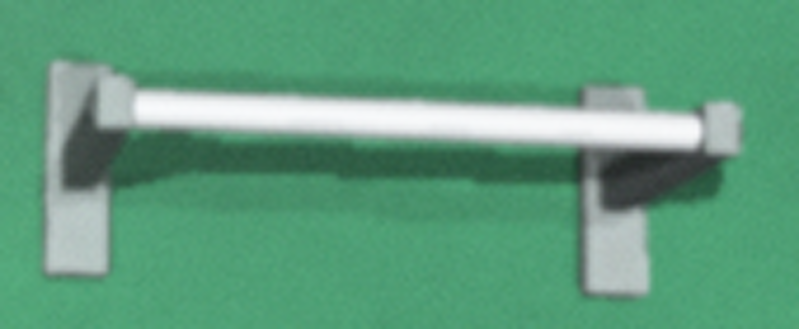

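View pics/c.png

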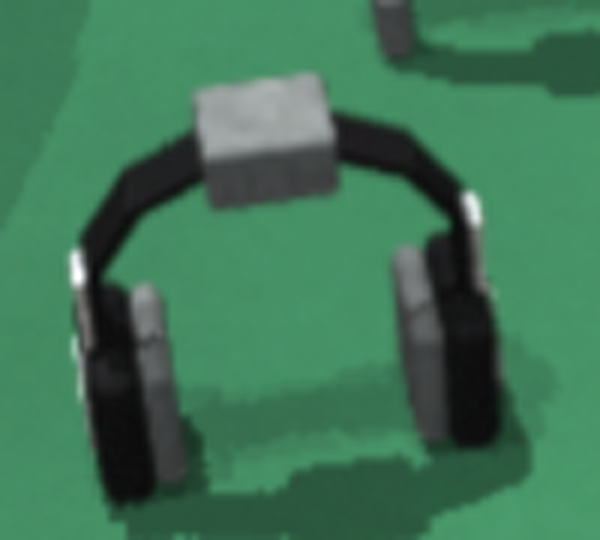

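View pics/d.png

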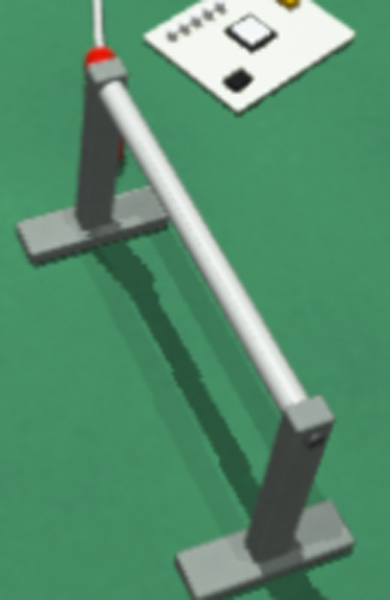

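```bash
cat >> h.py <<'E'
def un(p,u,v,s): return (np.array(p,float)+.5)/s-.5+[u,v]
E
python3 - <<'E'
from h import *
from scipy.optimize import least_squares
ta=un([(181,178),(293,190),(273,328),(163,314)],255,245,6)
sc=un([(195,92),(318,72),(335,137),(207,160)],230,195,6)
for n,p in(('top',ta),('side',sc)):
    P=atz(n,p,.151); e=[np.linalg.norm(P[i]-P[i-1]) for i in range(4)]
    print(n,P.mean(0),np.round(P[:,:2],4).tolist(),np.round(e,4))
P=atz('top',ta,.151)
for a,b in((3,0),(2,1)): d=P[b]-P[a]; print('long yaw top',np.degrees(np.arctan2(d[1],d[0])))
cups=atz('top',un([(267,60),(201,468)],255,245,6),.09);d=cups[0]-cups[1];print('cups',cups.mean(0),np.degrees(np.arctan2(d[1],d[0])))
P=atz('side',sc,.151);
for a,b in((0,1),(3,2)): d=P[b]-P[a]; print('long yaw side',np.degrees(np.arctan2(d[1],d[0])))
tb=un([(134,107),(702,131)],355,185,4.7); sd=un([(105,90),(297,398)],345,225,3)
for n,p in(('top',tb),('side',sd)):
    P=atz(n,p,.142); d=P[0]-P[1]; print(n,P.round(4).tolist(),P.mean(0),np.linalg.norm(d),np.degrees(np.arctan2(-d[0],d[1])))
# feet top corners
f=un([(48,272),(108,274),(584,293),(648,295)],355,185,4.7); print(atz('top',f,.012).round(4).tolist())
E
```

```text
top [0.43575954 0.12209805 0.151     ] [[0.4586, 0.1374], [0.4559, 0.1023], [0.4126, 0.1071], [0.416, 0.1415]] [0.0429 0.0353 0.0436 0.0346]
side [0.43757894 0.12001004 0.151     ] [[0.419, 0.1389], [0.4601, 0.1348], [0.4565, 0.1015], [0.4146, 0.1048]] [0.0344 0.0413 0.0335 0.0421]
long yaw top -5.506505165783645
long yaw top -6.438375622814792
cups [0.43641848 0.12241312 0.09      ] -7.287328704284307
long yaw side -5.606351042518845
long yaw side -4.441967066838454
top [[0.5946, -0.0474, 0.142], [0.5929, -0.2872, 0.142]] [ 0.5937202  -0.16730758  0.142     ] 0.23982670548137697 -0.41528574684740865
side [[0.5922, -0.0448, 0.142], [0.5968, -0.2778, 0.142]] [ 0.59454448 -0.16129177  0.142     ] 0.23304134181509187 1.1318769035434113
[[0.5446, -0.0247, 0.012], [0.5445, -0.0524, 0.012], [0.5423, -0.2756, 0.012], [0.5423, -0.3063, 0.012]]
```

The crown sits at about (0.4365, 0.121) with yaw near -6°. The bar middle is at (0.594, -0.166), yaw about -0.4°. Next I go above the crown: turn first, then travel.

```bash
python3 -m inch '[[0,0,-0.775,0,0,0,0],[0,0,-0.775,0,0,0,0],[0,0,-0.775,0,0,0,0]]' 50; python3 -m inch '[[0,0,0,-0.38,0.24,0,0],[0,0,0,-0.76,0.475,0.06,0],[0,0,0,-0.76,0.475,0.06,0],[0,0,0,-0.76,0.475,0.06,0],[0,0,0,-0.76,0.475,0.06,0],[0,0,0,-0.76,0.475,0.06,0],[0,0,0,-0.76,0.475,0.06,0],[0,0,0,-0.76,0.475,0.06,0],[0,0,0,-0.76,0.475,0.06,0],[0,0,0,-0.76,0.475,0.06,0],[0,0,0,-0.34,0.24,0.06,0],[0,0,0,0,0,0,0]]'
cat >> h.py <<'E'
from scipy.spatial.transform import Rotation as Ro
def st(): 
    s=env.get_state();q=s['orientation'];R=Ro.from_quat([q[1],q[2],q[3],q[0]]);return s,R
def need(p,yaw=None):
    s,R=st();M=R.as_matrix();print('clk',s['clock'],'tcp',s['tcp_pos'].round(4),'xyaw',np.degrees(np.arctan2(M[1,0],M[0,0])).round(2),'gap',s['finger_gap'].round(4),'F',s['wrist_force'].round(1),'z',M[:,2].round(4))
    print('shift tool units',(M.T@(np.array(p)-s['tcp_pos'])/.05).round(3))
    if yaw is not None:
        y=np.radians(yaw);T=np.array([[np.cos(y),np.sin(y),0],[np.sin(y),-np.cos(y),0],[0,0,-1]])
        print('turn units',(np.degrees(Ro.from_matrix(M.T@T).as_rotvec())/8).round(3))
E
python3 -c "
from h import *
need([.4365,.1212,.2],84)
im=env.read_camera('side')[:,:,::-1];cv2.imwrite('pics/s1.png',im);crop(im,190,120,170,170,3.5,'pics/s1c.png')"
```

```text
clock: 0.4
tcp_pos: [0.2394, 0.5225, 0.2308]
orientation: [0.0, 0.742, 0.671, -0.0]
wrist_force: [0.1, 0.0, -0.3]
finger_gap: 0.0851
clock: 1.6
tcp_pos: [0.4372, 0.1195, 0.2006]
orientation: [-0.0, 0.745, 0.667, -0.0]
wrist_force: [-0.2, 1.0, -0.0]
finger_gap: 0.0851Traceback (most recent call last):
  File "<string>", line 3, in <module>
    need([.4365,.1212,.2],84)
    ~~~~^^^^^^^^^^^^^^^^^^^^^
  File "h.py", line 20, in need
    s,R=st();M=R.as_matrix();print('clk',s['clock'],'tcp',s['tcp_pos'].round(4),'xyaw',np.degrees(np.arctan2(M[1,0],M[0,0])).round(2),'gap',s['finger_gap'].round(4),'F',s['wrist_force'].round(1),'z',M[:,2].round(4))
                                                                                                                                            ^^^^^^^^^^^^^^^^^^^^^
AttributeError: 'float' object has no attribute 'round'
```

```bash
sed -i "s/s\['finger_gap'\].round(4)/round(s['finger_gap'],4)/" h.py
python3 -c "
from h import *
need([.4365,.1212,.13],84)
im=env.read_camera('side')[:,:,::-1];cv2.imwrite('pics/s1.png',im);crop(im,190,120,170,170,3.5,'pics/s1c.png')"
```

```text
clk 1.6 tcp [0.4372 0.1195 0.2006] xyaw 83.71 gap 0.0851 F [-0.2  1.  -0. ] z [-8.e-04 -4.e-04 -1.e+00]
shift tool units [ 0.032 -0.016  1.412]
turn units [-0.005  0.004 -0.037]
```

View pics/s1c.png

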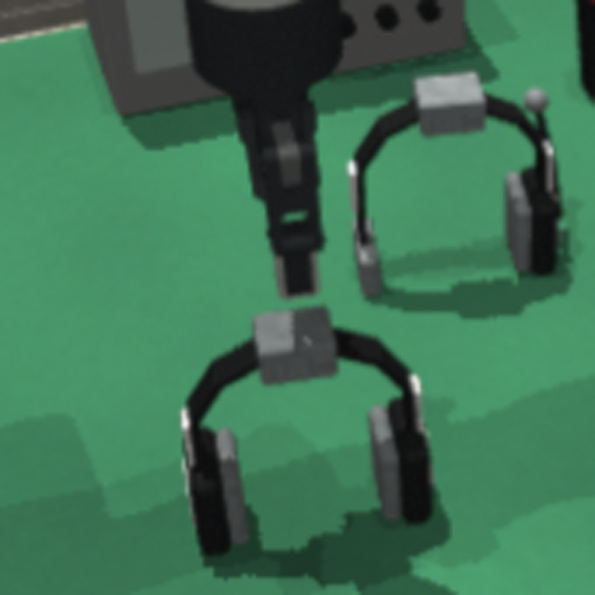

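The gripper is aligned above the crown, with the open fingertips about 13 mm higher than they will be when closed. I'll descend and close.

```bash
python3 -m inch '[[0,0,0,0.03,-0.016,0.3,0],[0,0,0,0,0,0.35,0],[0,0,0,0,0,0.35,0],[0,0,0,0,0,0.25,0],[0,0,0,0,0,0.15,0],[0,0,0,0,0,0,0]]' 50; python3 -m inch '[[0,0,0,0,0,0,0.4],[0,0,0,0,0,0,0.5],[0,0,0,0,0,0,0.55],[0,0,0,0,0,0,0.6],[0,0,0,0,0,0,0.7],[0,0,0,0,0,0,0.8],[0,0,0,0,0,0,1],[0,0,0,0,0,0,1],[0,0,0,0,0,0,1]]' 50
python3 -c "
from h import *
need([.4365,.1212,.13],84)
im=env.read_camera('side')[:,:,::-1];cv2.imwrite('pics/s2.png',im);crop(im,190,120,170,170,3.5,'pics/s2c.png')"
```

```text
clock: 2.25
tcp_pos: [0.4345, 0.1242, 0.1305]
orientation: [-0.001, 0.743, 0.67, -0.001]
wrist_force: [0.0, -0.0, 1.3]
finger_gap: 0.0855
clock: 3.15
tcp_pos: [0.4363, 0.1233, 0.1321]
orientation: [0.001, 0.743, 0.669, 0.001]
wrist_force: [-1.3, -0.9, 5.6]
finger_gap: 0.0351
clk 3.15 tcp [0.4363 0.1233 0.1321] xyaw 83.95 gap 0.0351 F [-1.3 -0.9  5.6] z [ 0.0015 -0.     -1.    ]
shift tool units [-0.041  0.008  0.042]
turn units [ 0.011 -0.001 -0.006]
```

View pics/s2c.png

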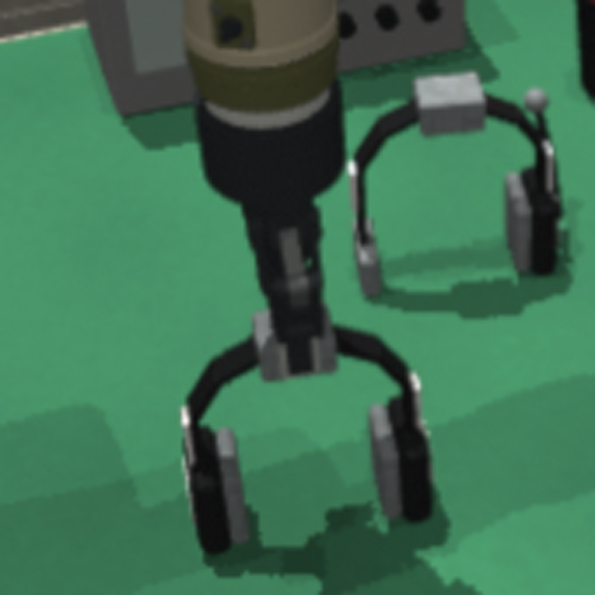

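Gripped at 35 mm, with fingertips about 19 mm below the crown top. I'll lift about 180 mm, gently.

```bash
python3 -m inch '[[0,0,0,0,0,-0.1,1],[0,0,0,0,0,-0.2,1],[0,0,0,0,0,-0.3,1],[0,0,0,0,0,-0.4,1],[0,0,0,0,0,-0.5,1],[0,0,0,0,0,-0.5,1],[0,0,0,0,0,-0.5,1],[0,0,0,0,0,-0.5,1],[0,0,0,0,0,-0.4,1],[0,0,0,0,0,-0.2,1],[0,0,0,0,0,-0.1,1],[0,0,0,0,0,0,1]]'
python3 -c "
from h import *
need([.594,-.166,.315],89.6)
im=env.read_camera('side')[:,:,::-1];cv2.imwrite('pics/s3.png',im);crop(im,150,30,220,220,2.7,'pics/s3c.png')"
```

```text
clock: 4.4
tcp_pos: [0.4358, 0.1235, 0.3164]
orientation: [0.0, 0.743, 0.669, 0.0]
wrist_force: [1.9, 0.1, -1.7]
finger_gap: 0.0348
clk 4.4 tcp [0.4358 0.1235 0.3164] xyaw 83.98 gap 0.0348 F [ 1.9  0.1 -1.7] z [ 2.e-04  1.e-04 -1.e+00]
shift tool units [-5.425  3.754  0.027]
turn units [ 0.001 -0.001 -0.703]
```

View pics/s3c.png

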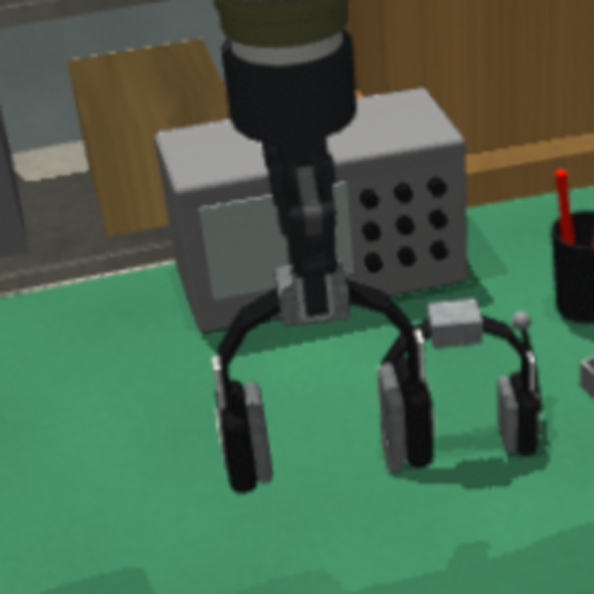

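Held level, with the cups' undersides at about 0.184 m. I'll turn square and travel over the bar middle.

```bash
python3 -m inch '[[0,0,-0.2,0,0,0,1],[0,0,-0.3,0,0,0,1],[0,0,-0.2,0,0,0,1],[0,0,0,0,0,0,1]]'; python3 -m inch '[[0,0,0,-0.17,0.1,0,1],[0,0,0,-0.35,0.19,0,1],[0,0,0,-0.52,0.29,0,1],[0,0,0,-0.63,0.35,0,1],[0,0,0,-0.63,0.35,0,1],[0,0,0,-0.63,0.35,0,1],[0,0,0,-0.63,0.35,0,1],[0,0,0,-0.63,0.35,0,1],[0,0,0,-0.63,0.35,0,1],[0,0,0,-0.46,0.26,0,1],[0,0,0,-0.29,0.16,0,1],[0,0,0,-0.17,0.1,0,1]]'; python3 -m inch '[[0,0,0,0,0,0,1],[0,0,0,0,0,0,1],[0,0,0,0,0,0,1]]'
python3 -c "
from h import *
need([.594,-.166,.315],89.6)
im=env.read_camera('side')[:,:,::-1];cv2.imwrite('pics/s4.png',im);crop(im,300,120,200,300,2,'pics/s4c.png')
im=env.read_camera('top')[:,:,::-1];cv2.imwrite('pics/t4.png',im)"
```

```text
clock: 4.85
tcp_pos: [0.4354, 0.1234, 0.3157]
orientation: [-0.0, 0.709, 0.705, -0.0]
wrist_force: [-1.0, 0.3, -1.7]
finger_gap: 0.035
clock: 6.05
tcp_pos: [0.5941, -0.1671, 0.3153]
orientation: [-0.0, 0.71, 0.704, -0.0]
wrist_force: [0.2, 0.3, -1.1]
finger_gap: 0.0349
clock: 6.35
tcp_pos: [0.5932, -0.1639, 0.3166]
orientation: [-0.0, 0.709, 0.705, 0.0]
wrist_force: [-0.0, -0.4, -1.7]
finger_gap: 0.035
clk 6.35 tcp [ 0.5932 -0.1639  0.3166] xyaw 89.63 gap 0.035 F [-0.  -0.4 -1.7] z [ 0.e+00  3.e-04 -1.e+00]
shift tool units [-0.042  0.016  0.032]
turn units [ 0.    -0.002  0.003]
```

View pics/s4.png

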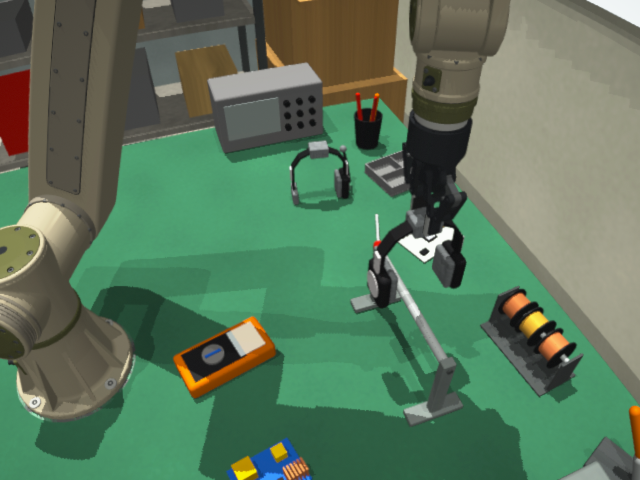

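View pics/t4.png

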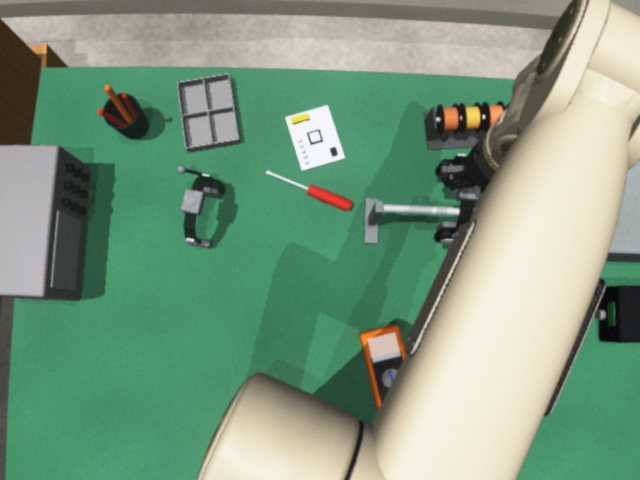

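Both views show the headphones over the bar: crown near (418,222) in the side view, a cup to either side. I'll check the held pose against a projected model.

```bash
cat >> h.py <<'E'
def overlay(img,n,o,yaw,fn,box,s):
    y=np.radians(yaw);R=np.array([[np.cos(y),-np.sin(y),0],[np.sin(y),np.cos(y),0],[0,0,1]])
    im=cv2.resize(img[box[1]:box[1]+box[3],box[0]:box[0]+box[2]],None,fx=s,fy=s,interpolation=2)
    for b in([-.022,.022,-.018,.018,.125,.151],[-.073,-.041,-.028,.028,0,.064],[.041,.073,-.028,.028,0,.064]):
        c=np.array([[x,yy,z] for x in b[:2] for yy in b[2:4] for z in b[4:]])@R.T+o
        p=(proj(n,c)-box[:2]+.5)*s-.5
        for i in range(8):
            for j in(1,2,4):
                if not i&j: cv2.line(im,tuple(p[i].round().astype(int).tolist()),tuple(p[i|j].round().astype(int).tolist()),(0,0,255),1)
    cv2.imwrite(fn,im)
E
python3 -c "
from h import *
im=cv2.imread('pics/s4.png')
overlay(im,'side',np.array([.5935,-.1645,.316-.1321]),-.4,'pics/o4.png',[340,180,150,140],4)"
```

```text
(no output)
```

View pics/o4.png

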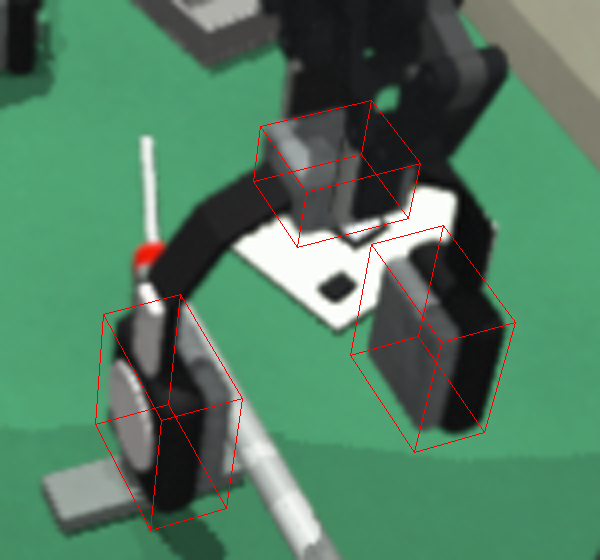

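```bash
python3 -c "
from h import *
overlay(cv2.imread('pics/side0.png'),'side',np.array([.4365,.1215,0]),-6.1,'pics/o0.png',[230,195,100,90],6)
overlay(cv2.imread('pics/s3.png'),'side',np.array([.4358,.1233,.3164-.1321]),-6.1,'pics/o3.png',[220,120,100,100],6)
"
```

```text
(no output)
```

View pics/o0.png

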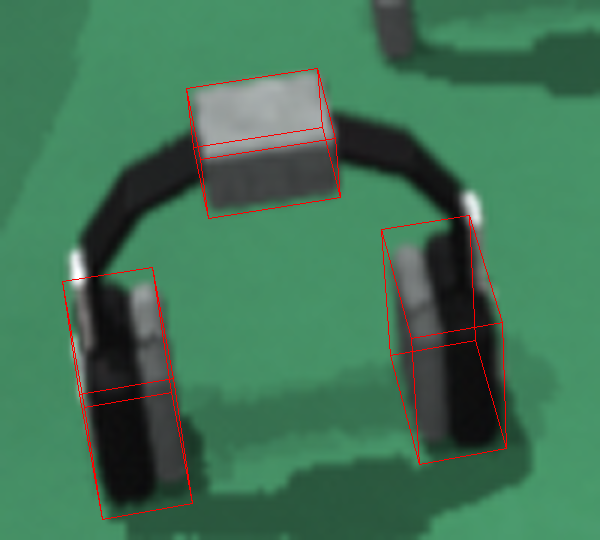

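View pics/o3.png

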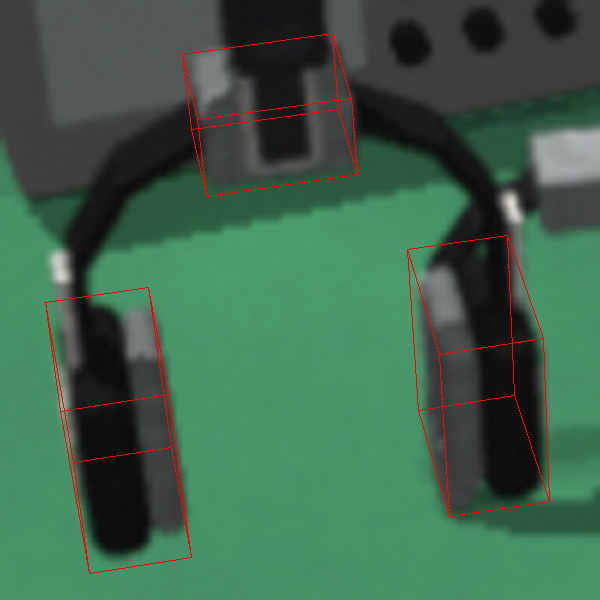

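The model agrees within about 2 px, so the headphones haven't slipped. I'll descend to about 15 mm above contact.

```bash
python3 -m inch '[[0,0,0,0,0,0.1,1],[0,0,0,0,0,0.2,1],[0,0,0,0,0,0.3,1],[0,0,0,0,0,0.35,1],[0,0,0,0,0,0.35,1],[0,0,0,0,0,0.35,1],[0,0,0,0,0,0.35,1],[0,0,0,0,0,0.35,1],[0,0,0,0,0,0.3,1],[0,0,0,0,0,0.15,1],[0,0,0,0,0,0.08,1],[0,0,0,0,0,0,1]]'
python3 -c "
from h import *
need([.594,-.166,.157],89.6)
im=env.read_camera('side')[:,:,::-1];cv2.imwrite('pics/s5.png',im);crop(im,330,200,150,150,4,'pics/s5c.png')"
```

```text
clock: 7.65
tcp_pos: [0.5933, -0.1646, 0.1718]
orientation: [-0.0, 0.71, 0.705, -0.0]
wrist_force: [0.0, 0.2, -2.3]
finger_gap: 0.0351
clk 7.65 tcp [ 0.5933 -0.1646  0.1718] xyaw 89.58 gap 0.0351 F [ 0.   0.2 -2.3] z [-7.e-04  3.e-04 -1.e+00]
shift tool units [-0.029  0.014  0.297]
turn units [-0.005 -0.002 -0.002]
```

View pics/s5c.png

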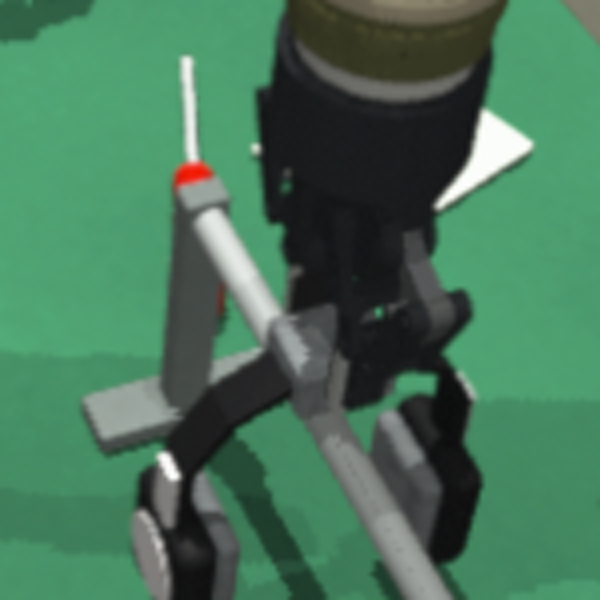

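The headphones straddle the bar, with the cushion just above it. I'll lower in small steps and watch the force.

```bash
python3 -m inch '[[0,0,0,0,0,0.1,1],[0,0,0,0,0,0.1,1],[0,0,0,0,0,0,1],[0,0,0,0,0,0,1]]';python3 -m inch '[[0,0,0,0,0,0.04,1],[0,0,0,0,0,0,1]]';python3 -m inch '[[0,0,0,0,0,0.03,1],[0,0,0,0,0,0,1]]'
python3 -c "
from h import *
need([.594,-.166,.157],89.6)
im=env.read_camera('side')[:,:,::-1];cv2.imwrite('pics/s6.png',im);crop(im,330,200,150,150,4,'pics/s6c.png')"
```

```text
clock: 8.1
tcp_pos: [0.5935, -0.1647, 0.1622]
orientation: [-0.0, 0.71, 0.704, -0.0]
wrist_force: [-0.4, 0.7, -1.9]
finger_gap: 0.035
clock: 8.3
tcp_pos: [0.5935, -0.1647, 0.1601]
orientation: [-0.0, 0.71, 0.704, -0.0]
wrist_force: [0.0, -0.1, -1.9]
finger_gap: 0.0351
clock: 8.5
tcp_pos: [0.5935, -0.1647, 0.1586]
orientation: [-0.0, 0.71, 0.704, -0.0]
wrist_force: [-0.5, -0.2, -2.0]
finger_gap: 0.0349
clk 8.5 tcp [ 0.5935 -0.1647  0.1586] xyaw 89.58 gap 0.0349 F [-0.5 -0.2 -2. ] z [-2.e-04  2.e-04 -1.e+00]
shift tool units [-0.026  0.01   0.032]
turn units [-0.001 -0.001 -0.003]
```

View pics/s6c.png

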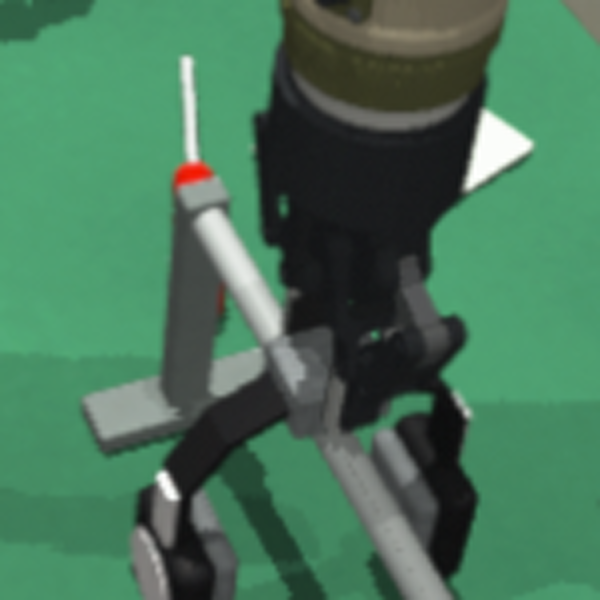

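```bash
for i in 1; do python3 -m inch '[[0,0,0,0,0,0.03,1],[0,0,0,0,0,0,1]]';done; python3 -m inch '[[0,0,0,0,0,0.02,1],[0,0,0,0,0,0,1]]'
python3 -c "
from h import *
overlay(cv2.imread('pics/s6.png'),'side',np.array([.5935,-.1647,.1586-.1311]),-.4,'pics/o6.png',[330,200,150,150],4)"
```

```text
clock: 8.75
tcp_pos: [0.5935, -0.1647, 0.1571]
orientation: [-0.0, 0.71, 0.704, -0.0]
wrist_force: [0.0, 0.5, -3.1]
finger_gap: 0.0347
clock: 8.95
tcp_pos: [0.5936, -0.1647, 0.1569]
orientation: [0.0, 0.71, 0.704, 0.0]
wrist_force: [-2.1, 1.1, 2.5]
finger_gap: 0.0353
```

View pics/o6.png

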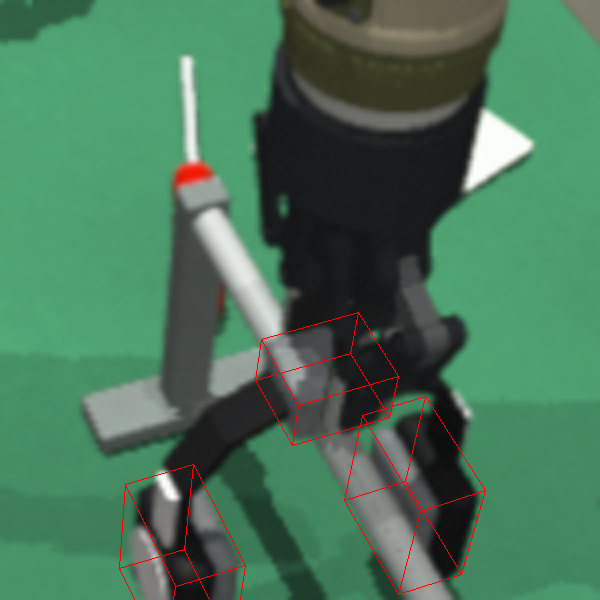

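Contact came where predicted (TCP z 0.157, net +4.5 N). I'll release gently and look before rising.

```bash
python3 -m inch '[[0,0,0,0,0,0,0.5],[0,0,0,0,0,0,0.4],[0,0,0,0,0,0,0.3],[0,0,0,0,0,0,0.2],[0,0,0,0,0,0,0.1],[0,0,0,0,0,0,0],[0,0,0,0,0,0,0],[0,0,0,0,0,0,0],[0,0,0,0,0,0,0]]' 20
python3 -c "
from h import *
need([.594,-.166,.26],89.6)
im=env.read_camera('side')[:,:,::-1];cv2.imwrite('pics/s7.png',im);crop(im,330,200,150,150,4,'pics/s7c.png')"
```

```text
clock: 9.85
tcp_pos: [0.5936, -0.1647, 0.1563]
orientation: [0.0, 0.71, 0.704, 0.0]
wrist_force: [-0.1, -0.0, 0.0]
finger_gap: 0.0854
clk 9.85 tcp [ 0.5936 -0.1647  0.1563] xyaw 89.58 gap 0.0854 F [-0.1 -0.   0. ] z [ 1.e-04  1.e-04 -1.e+00]
shift tool units [-0.025  0.008 -2.074]
turn units [ 0.001 -0.001 -0.003]
```

View pics/s7c.png

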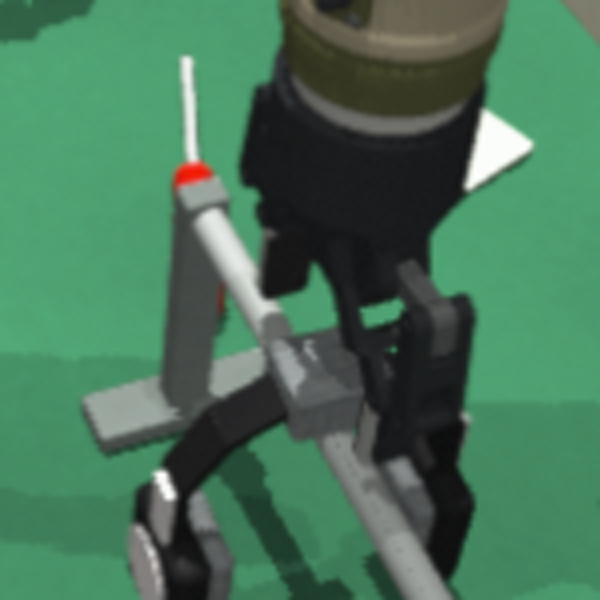

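The fingers are clear and the cushion rests on the bar. I'll rise straight up.

```bash
python3 -m inch '[[0,0,0,0,0,-0.1,0],[0,0,0,0,0,-0.2,0],[0,0,0,0,0,-0.3,0],[0,0,0,0,0,-0.5,0],[0,0,0,0,0,-0.6,0],[0,0,0,0,0,-0.6,0],[0,0,0,0,0,-0.3,0],[0,0,0,0,0,0,0]]'
python3 -m inch '[[0,0,0,0,-0.3,0,0],[0,0,0,0,-0.6,0,0],[0,0,0,0,-0.7,0,0],[0,0,0,0,-0.7,0,0],[0,0,0,0,-0.5,0,0],[0,0,0,0,-0.2,0,0],[0,0,0,0,0,0,0],[0,0,0,0,0,0,0],[0,0,0,0,0,0,0],[0,0,0,0,0,0,0]]'
python3 -c "
from h import *
need([.594,-.166,.26],89.6)
im=env.read_camera('side')[:,:,::-1].copy();cv2.imwrite('pics/s8.png',im)
overlay(im,'side',np.array([.5935,-.1647,.025]),-.4,'pics/o8.png',[330,200,150,150],4)
cv2.imwrite('pics/t8.png',env.read_camera('top')[:,:,::-1])"
```

```text
clock: 10.7
tcp_pos: [0.5949, -0.1653, 0.2902]
orientation: [0.003, 0.71, 0.704, 0.001]
wrist_force: [0.5, 0.7, 0.0]
finger_gap: 0.0853
clock: 11.7
tcp_pos: [0.4445, -0.1637, 0.2859]
orientation: [-0.0, 0.71, 0.705, 0.0]
wrist_force: [-0.7, 1.0, -0.6]
finger_gap: 0.0857
clk 11.7 tcp [ 0.4445 -0.1637  0.2859] xyaw 89.6 gap 0.0857 F [-0.7  1.  -0.6] z [-2.e-04  4.e-04 -1.e+00]
shift tool units [-0.025  2.991  0.517]
turn units [-0.002 -0.003  0.001]
```

View pics/s8.png

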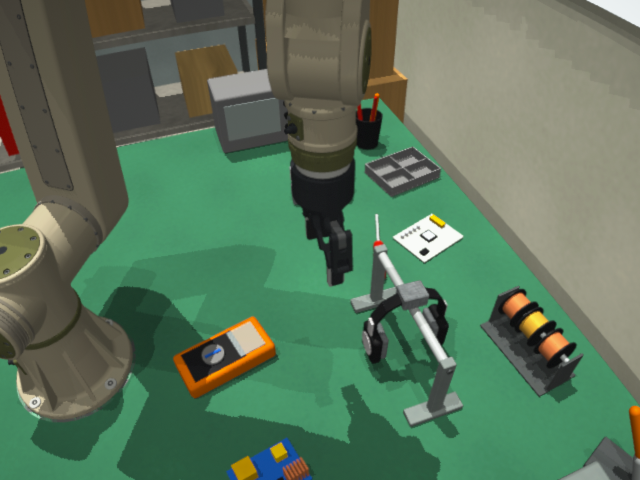

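View pics/o8.png

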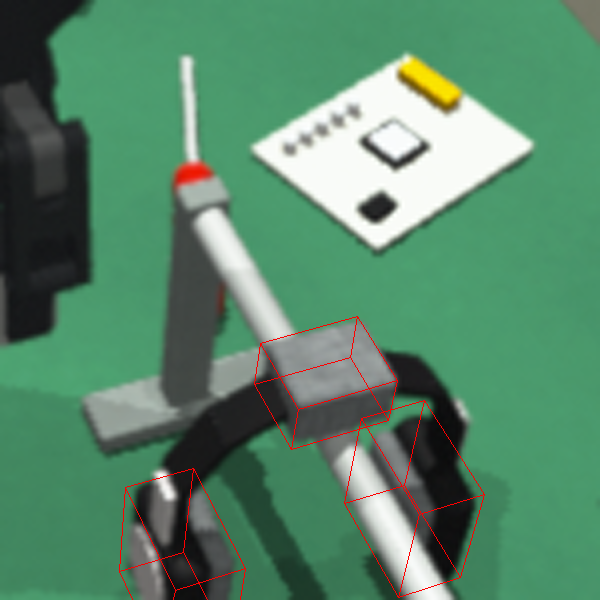

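View pics/t8.png

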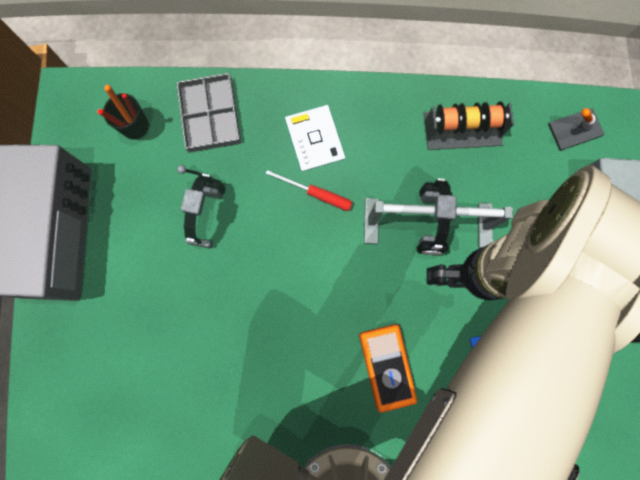

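They hang from the bar: crown at (445,206) in the top view, cups on both sides, mic headset unmoved. Next I check centring, squareness and stillness.

```bash
python3 -m inch '[[0,0,0,0,0,0,0],[0,0,0,0,0,0,0],[0,0,0,0,0,0,0],[0,0,0,0,0,0,0],[0,0,0,0,0,0,0],[0,0,0,0,0,0,0],[0,0,0,0,0,0,0],[0,0,0,0,0,0,0],[0,0,0,0,0,0,0],[0,0,0,0,0,0,0]]' >/dev/null
python3 -c "
from h import *
a=cv2.imread('pics/s8.png');b=env.read_camera('side')[:,:,::-1].copy()
d=cv2.absdiff(a,b)[270:380,355:460];print('side diff max/mean',d.max(),d.mean(), 'ref bg',cv2.absdiff(a,b)[400:470,100:200].max())
t=env.read_camera('top')[:,:,::-1].copy();overlay(t,'top',np.array([.5935,-.1647,.025]),-.4,'pics/o9.png',[360,160,160,110],5)
"
```

```text
side diff max/mean 14 0.4621356421356421 ref bg 39
```

View pics/o9.png

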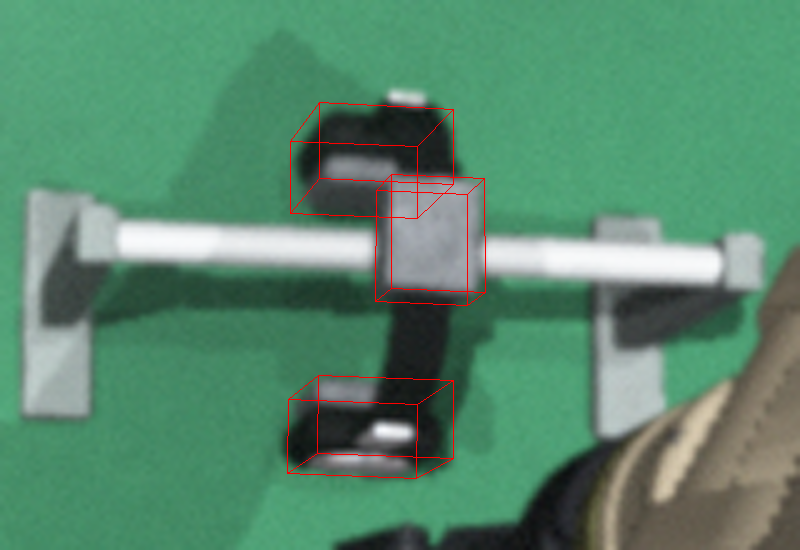

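```bash
python3 -c "
from workcell import env
print(env.hand_in(), env.get_state()['clock'])"
```

```text
the job is handed in; nothing more can be done
the job is handed in; nothing more can be done
```

The plain headphones now hang by their crown cushion over the bare steel bar, within a few millimetres of its middle. The band is square across the bar with one cup on either side. I gripped the cushion across its 36 mm width, carried it over the bar, lowered it to light contact (about 4–5 N), released, and backed the arm away before handing in.

- **Position:** the last top and side pictures matched a model of the headphones placed level and square at the bar middle, to about 1–2 px (2–3 mm).
- **Stillness:** side pictures 1 s apart showed no motion above image noise.
- **Rest of the bench:** the mic headset stood where it was in the last pictures, nothing had fallen, and the robot was touching nothing. The last clock reading was 11.7 s, and I added about 1.2 s of checks after it, well under the 42 s limit.

No checks failed. The only disagreement was in finding the bar's middle: the two cameras differed by about 6 mm along the bar. I used the top view, whose measured bar length of 240 mm agreed with the stated 238 mm.

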